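# Lock the transport cap on the empty pump dispenser

### The arm

A 6-joint arm with a two-finger parallel gripper is mounted at the origin on the work surface. World frame = base frame: x ahead of the robot, y to its left, z up, the work surface at z = 0. Lengths are in m, angles in rad, forces in N, time in s.
With the tool pointing down it reaches from about 0.35 to 0.775 m from the base axis. Payload 5.5 kg.
Tool frame: the origin (TCP) lies at the very end of the fingers, on their centre line; the grasp point (between the pads) lies 19 mm behind it (env.grasp_offset is the distance from the TCP to the grasp point, in m); z points along the fingers, x is the direction in which the jaws open and shut, and the axes are right-handed (so a half turn about z gives the same grasp; the last joint's range is limited). The gripper opens to 85 mm and grips with 20 to 120 N. Pads are 22 mm wide; open, the fingers measure 114 mm over their backs; the gripper's body (76 mm by 85 mm) begins 54 mm behind the grasp point. The pads swing forward as they close: fully open they stand 13 mm farther back than shut.
Start: joints at [-1.3, 0.313, 0.046, 1.304, 0, 1.431], TCP at [0.23, -0.527, 0.231] pointing down, gripper open.
Joint ranges: [-2.76, 2.76], [-0.86, 1.69], [-1.03, 1.26], [-2.2, 2.34], [-1.47, 1.5], [-3.14, 3.14]. Speed limits (rad/s): [2.57, 2.57, 3.14, 3.14, 3.14, 3.14].

### API

Orientations are given as a unit quaternion [w, x, y, z].
In Python, from workcell import status, viewer, env gives the robot as it stands.
- The arm moves only by the tool carry_out, never from a script. Its argument "plan" is a list of rows, each an object of numbers: "x", "y", "z": the shift along the tool's x, y, z in m; "ax", "ay", "az": the turn, a rotation vector about the tool's x, y, z in rad; "hand": the opening, from 0 (shut) to 1 (fully open). In form: [{"x": .., "y": .., "z": .., "ax": .., "ay": .., "az": .., "hand": ..}, ...]. A call has 1 to 12 rows; each row is the pose to reach, as a shift and turn from the pose measured when the call began, along the tool's axes at that moment; what a row does not reach only later rows make up. A row lasts 1/12 s, in which the tool goes at most 41.7 mm and 7.16 degrees, less where a joint would pass 70% of its speed; a pose out of reach is approached as far as the arm can. A call with a gripper value outside its range is refused whole. The fingers move at their own pace and stop on an object; "squeeze" is the grip in N (left out, the last holds). Time passes only in rows, so rows that repeat a pose let the fingers close. It gives the time, the measured TCP pose, the force and the opening at its end, in the units of the state.
- status.get_state(): the state, without advancing time (a new reading comes with each control period).
- viewer.read_camera(name): name is "scene" or "top" or "wrist"; returns the picture (420x560x3 uint8, red, green, blue); there is no depth.
- viewer.camera_model(name): a dict with "vfov" (degrees; the focal length in pixels is half the picture's height over the tangent of half this angle, whatever the lens; pixels are square), "cx", "cy" (the principal point, pixels), "T" (4x4, takes a point from camera to world coordinates). Camera axes: x right, y down, z forward; pixel columns grow to the right and rows downward; lengths in m; the calibration is good to about 2 mm. The wrist camera is an equidistant fisheye: a pixel r from the principal point sees the ray r / f radians off the axis. A picture is of the moment at which its call begins: read the wrist's pose just before it. camera_model takes no time and is no camera call; for the wrist camera it gives the pose at the moment of the call.
- env.hand_in(): hands the job in, once; it reports no verdict.
The state is a dict: "clock": time; "joint_pos": joint angles; "qvel": joint speeds; "tau": joint torques, N m; "tcp_pos": TCP position; "orientation": TCP orientation; "wrist_force": force on the tool from outside, world axes, zero at the start; "ft_torque": the same for the moment, N m; "finger_gap": finger opening in m.
Only numpy, scipy, OpenCV 4.12 (cv2) and the standard library are available. Lean on these libraries where they do the work, as an engineer would, in place of code of your own. Each camera call takes 0.05 s, during which the arm holds its last target.

### The job

Take the white bayonet cap out of the lens tray and lock it onto the empty steel pump dispenser: find the slots with its two lugs, push it straight in against the pump spring, twist it a quarter turn clockwise (seen from above) and let go so that the spring holds it in its notches. Work gently, never forcing the cap against the dispenser, and leave the cup, the lens case and the mirror where they are.

Things in the scene. Friction and masses are not known exactly. Their poses are not given: they have to be found in the camera images.
- cap_grip (a point): Grip point of the loose white plastic bayonet cap (80 g, 60 mm tall, upright in the tray at first): on its axis, 46 mm above its flat underside. Its upper part is a grip block 36 mm (x) by 30 mm (y), from 26 to 60 mm above the underside; grip it across the 30 mm, along y. z is up along the axis. Half a turn makes no difference.
- cap_foot (a point): Centre of the cap's flat underside; axes as cap_grip. The lower part is a round plug 30 mm across, tapered over its lowest 6 mm to 22 mm. Two opposite lugs, 10 mm wide, stick out along +x and -x to 22 mm from the axis (44 mm over both), from 8 to 13 mm above the underside; from above they show beyond the ends of the grip block.
- dispenser_mouth (a point): Centre of the mouth of the empty brushed-steel pump dispenser (upright, 72 mm across, screwed to the shelf), at its rim, 110 mm above the shelf; the dispenser's axes, z up. Cap underside when the lugs lie on the rim's black ring: 8 mm below the rim; free to turn: more than 19.5 mm below, best 21 to 23; locked: 16 mm below, lifted there by the spring.
- dispenser: The same dispenser; origin at the centre of its underside. Its mouth holds a black ring, flush with the rim, with a 33 mm hole and two opposite slots 13 mm wide reaching 25 mm from the axis. The slots lie along the dispenser's x only roughly: the ring is fixed at an unknown twist of up to 0.33 rad either way. Turn the cap on it under light load (4 to 6 N) until it sinks 3 mm.
- pump_button (a joint): Travel (m) of the sprung pump button, 24 mm across, 11 mm below the rim inside the mouth; 0 = up, bottoms at 0.014. It needs 5 N to start and 0.8 N more per mm. Pushed in through the slots, the cap turns only clockwise from above: a quarter turn to the notches, with a hard stop 0.15 rad after. Over 45 N between cap and dispenser, all contacts added up, counts as forcing.
- tray: The fixed hard green silicone lens tray, 130 mm (x) by 100 mm (y), 12 mm tall, walls 4 mm, floor 4 mm thick; origin at the centre of its underside.
- cup: Chrome toothbrush cup with a brush in it, cup 70 mm across and 100 mm tall, brush to 172 mm; origin at the centre of its underside. Leave it alone.
- lens_case: Red plastic lens case with two screw lids, 34 by 62 by 19 mm; origin at the centre of its underside. Leave it alone.
- mirror: Rectangular glass mirror on a wooden stand, 100 by 170 by 218 mm; origin at the centre of its underside. Leave it alone.
Not all that is in view belongs to the job. There is more than one size of the dispenser; the job needs the smallest.

How it is judged:
By the outcome, as a careful person would: the job done as asked, in the order asked, and still so for the second after the job is handed in, with the robot touching nothing.
It also fails if it takes over 61 s, if anything falls off the work surface, if the arm or the gripper's body presses on something with over 40 N, if the wrist force passes 120 N, or if a joint passes its speed limit or range.

## Working session

There is one attempt and no reset: what is moved stays moved. The work goes in short steps, Python scripts to look and compute and a tool call to move; the robot and the scene stay as the last step left them, time stands still between calls to the robot, and variables do not carry over. Pictures are saved under pics/ and viewed, and the job is handed in when it is done.

Besides the shell and the picture viewer there is one more tool, called as name(argument=value, ...) on one line, values as JSON. carry_out: Moves the arm, as the interface text tells. Its arguments: {"type":"object","properties":{"plan":{"type":"array"},"squeeze":{"type":"number"}},"required":["plan"]}

```bash
ls; mkdir -p pics
python3 - <<'E'
from workcell import status, viewer, env
import cv2, numpy as np
s=status.get_state(); print(s); print(env.grasp_offset)
for n in ["scene","top","wrist"]:
    m=viewer.camera_model(n); print(n,m)
    im=viewer.read_camera(n); cv2.imwrite(f"pics/{n}0.png",im[:,:,::-1])
E
```

```text
pics
{'clock': 0.0, 'joint_pos': array([-1.29958579e+00,  3.14022435e-01,  4.49809095e-02,  1.30358878e+00,
       -1.67874329e-05,  1.43119344e+00]), 'qvel': array([-0.00050235, -0.00126345,  0.0001947 , -0.00047276,  0.00168879,
        0.00037607]), 'tau': array([-3.03993456e-04, -4.80624104e+01,  2.98535067e+01,  1.94217620e-02,
       -2.32917830e-05, -1.23891809e-05]), 'tcp_pos': array([ 0.22947735, -0.52667216,  0.23039712]), 'orientation': array([-5.98057529e-04,  8.36466988e-01, -5.48016549e-01, -6.95176570e-04]), 'wrist_force': array([-0.34506487, -0.17209618, -0.14152913]), 'ft_torque': array([-0.05124412,  0.02222514, -0.01926865]), 'finger_gap': 0.08517291984854836}
0.0187
scene {'vfov': 51.3479452289171, 'cx': 281.04741795524683, 'cy': 211.6526475507104, 'T': array([[ 0.5919088 ,  0.55373821, -0.58567737,  1.10085827],
       [ 0.80595329, -0.41485179,  0.42230001, -0.35843818],
       [-0.00912565, -0.72199169, -0.69184155,  0.75731445],
       [ 0.        ,  0.        ,  0.        ,  1.        ]])}
top {'vfov': 51.21856616859566, 'cx': 277.85033203390765, 'cy': 208.52009004835492, 'T': array([[ 0.01570257, -0.98498646,  0.171916  ,  0.35291732],
       [-0.99964738, -0.01914745, -0.01839818,  0.03494522],
       [ 0.02141371, -0.17156648, -0.98493979,  1.1972996 ],
       [ 0.        ,  0.        ,  0.        ,  1.        ]])}
wrist {'vfov': 65.70646984690485, 'cx': 277.7647223939888, 'cy': 213.67724973764427, 'T': array([[ 3.99302706e-01, -8.70292545e-01, -2.88354357e-01,
         3.03424778e-01],
       [-9.16819121e-01, -3.79113869e-01, -1.25360972e-01,
        -4.94295651e-01],
       [-2.18416522e-04,  3.14425764e-01, -9.49282040e-01,
         3.74425752e-01],
       [ 0.00000000e+00,  0.00000000e+00,  0.00000000e+00,
         1.00000000e+00]])}
```

View pics/scene0.png

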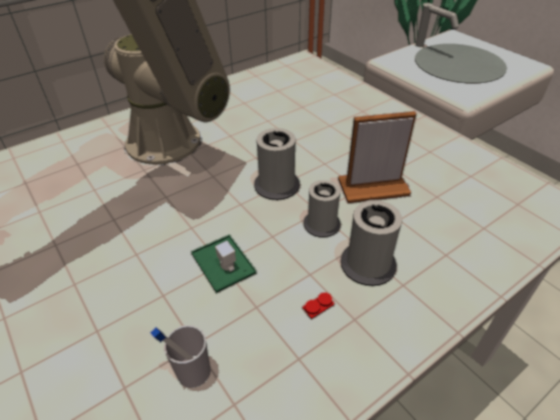

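View pics/top0.png

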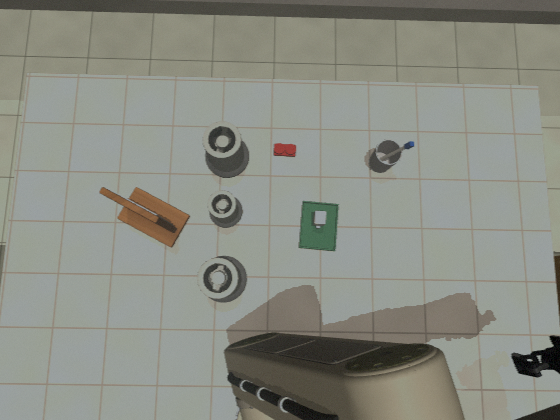

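View pics/wrist0.png

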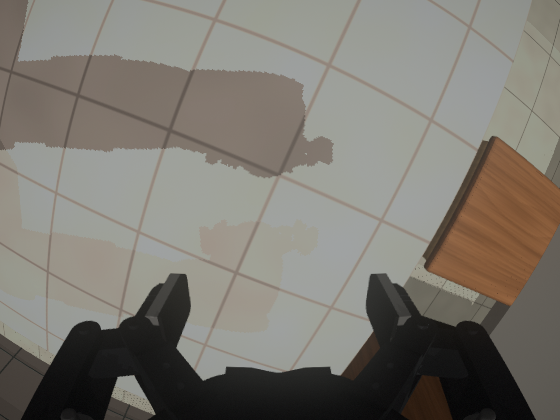

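The scene view shows three dispensers. The smallest is in the middle, at top-view pixel (222,205). The tray is at (319,226), with the white cap at (319,218). The mirror, cup and lens case stand clear of both. I'll zoom in next.

```bash
cat > h.py <<'E'
from workcell import status, viewer, env
import cv2, numpy as np
from scipy.spatial.transform import Rotation as R
def ray(m,u,v,fish=False):
    f=210/np.tan(np.radians(m['vfov']/2))
    d=np.array([u-m['cx'],v-m['cy']],float)
    if fish:
        r=np.hypot(*d); th=r/f; d=d/max(r,1e-9)
        c=np.array([*(d*np.sin(th)),np.cos(th)])
    else: c=np.array([*(d/f),1.])
    T=m['T']; return T[:3,3],T[:3,:3]@c
def atz(m,u,v,z,fish=False):
    o,d=ray(m,u,v,fish); return o+d*(z-o[2])/d[2]
def proj(m,p,fish=False):
    f=210/np.tan(np.radians(m['vfov']/2)); T=m['T']
    c=T[:3,:3].T@(np.asarray(p)-T[:3,3])
    if fish:
        r=np.hypot(c[0],c[1]); th=np.arctan2(r,c[2]); return np.array([m['cx']+f*th*c[0]/r,m['cy']+f*th*c[1]/r])
    return np.array([m['cx']+f*c[0]/c[2],m['cy']+f*c[1]/c[2]])
def toolR():
    q=status.get_state()['orientation']; return R.from_quat([q[1],q[2],q[3],q[0]])
E
python3 - <<'E'
import cv2
a=cv2.imread('pics/top0.png')
c1=cv2.resize(a[185:265,180:350],None,fx=4.7,fy=4.7,interpolation=cv2.INTER_CUBIC); cv2.imwrite('pics/top0c.png',c1)
a=cv2.imread('pics/scene0.png')
c1=cv2.resize(a[160:300,180:360],None,fx=4.2,fy=4.2,interpolation=cv2.INTER_CUBIC); cv2.imwrite('pics/scene0c.png',c1)
from h import *
m=viewer.camera_model('top')
print(atz(m,222,205,.11),atz(m,320,217,.064))
for p in [(304,202),(338,204),(335,250),(300,248)]: print(atz(m,*p,.012))
E
```

```text
[0.5489573  0.15531486 0.11      ] [ 0.5303037  -0.09713925  0.064     ]
[ 0.57945451 -0.05902022  0.012     ]
[ 0.57569399 -0.15301627  0.012     ]
[ 0.44873596 -0.14385765  0.012     ]
[ 0.45249238 -0.04886733  0.012     ]
```

View pics/top0c.png

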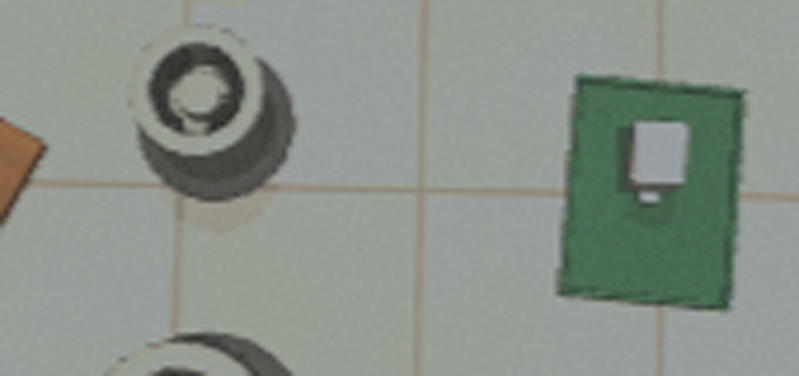

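View pics/scene0c.png

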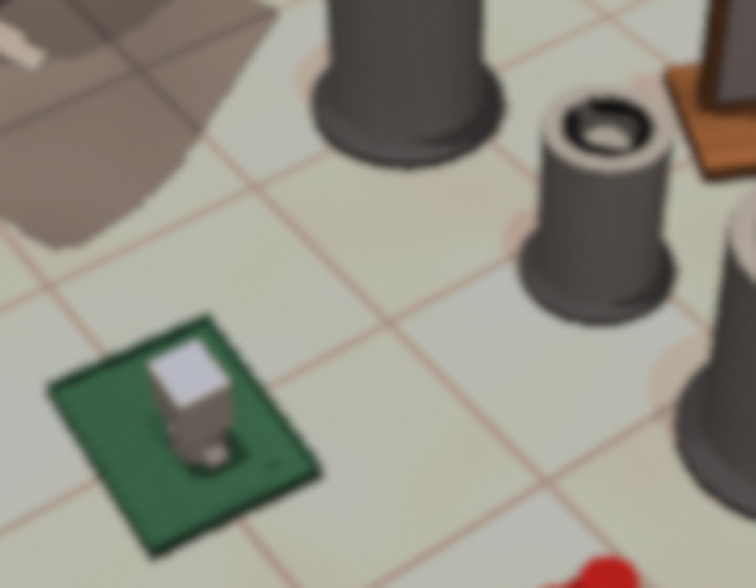

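The smallest dispenser's mouth is at about (0.549, 0.155) and the cap at about (0.530, -0.097). In the close-up, the cap's long side lies nearly along world x. I'll move above the cap with the jaws along world +y, which keeps joint 6 low for the later clockwise twist.

carry_out(plan=[{"x": -0.275,"y": -0.447,"z": 0,"az": -2.73,"hand": 1},{"x": -0.275,"y": -0.447,"z": 0,"az": -2.73,"hand": 1},{"x": -0.275,"y": -0.447,"z": 0,"az": -2.73,"hand": 1},{"x": -0.275,"y": -0.447,"z": 0,"az": -2.73,"hand": 1},{"x": -0.275,"y": -0.447,"z": 0,"az": -2.73,"hand": 1},{"x": -0.275,"y": -0.447,"z": 0,"az": -2.73,"hand": 1},{"x": -0.275,"y": -0.447,"z": 0,"az": -2.73,"hand": 1},{"x": -0.275,"y": -0.447,"z": 0,"az": -2.73,"hand": 1},{"x": -0.275,"y": -0.447,"z": 0,"az": -2.73,"hand": 1},{"x": -0.275,"y": -0.447,"z": 0,"az": -2.73,"hand": 1},{"x": -0.275,"y": -0.447,"z": 0,"az": -2.73,"hand": 1},{"x": -0.275,"y": -0.447,"z": 0,"az": -2.73,"hand": 1}])

```text
schema error: expected keys x, y, z, ax, ay, az, hand
```

Run:
```python
from h import *
s=status.get_state(); r=toolR(); print(s['clock'],s['tcp_pos'],s['joint_pos'],s['wrist_force']); M=r.as_matrix(); print(M.round(3))
d=np.array([.53,-.097,.231])-s['tcp_pos']; print(M.T@d, "yaw left", np.pi/2-np.arctan2(M[1,0],M[0,0]))
```

```text
0.15 [ 0.22950618 -0.52679178  0.23062734] [-1.29960461e+00  3.13824001e-01  4.52677816e-02  1.30363704e+00
  4.64277162e-06  1.43120537e+00] [-1.01329621  0.16200594  0.8999706 ]
[[ 0.399 -0.917 -0.   ]
 [-0.917 -0.399  0.001]
 [-0.001 -0.    -1.   ]]
[-2.74041677e-01 -4.47122804e-01  9.52184206e-05] yaw left 2.7308098402562404
```

All seven keys are needed in every row.

carry_out(plan=[{"x": -0.275,"y": -0.447,"z": 0,"ax": 0,"ay": 0,"az": -2.73,"hand": 1},{"x": -0.275,"y": -0.447,"z": 0,"ax": 0,"ay": 0,"az": -2.73,"hand": 1},{"x": -0.275,"y": -0.447,"z": 0,"ax": 0,"ay": 0,"az": -2.73,"hand": 1},{"x": -0.275,"y": -0.447,"z": 0,"ax": 0,"ay": 0,"az": -2.73,"hand": 1},{"x": -0.275,"y": -0.447,"z": 0,"ax": 0,"ay": 0,"az": -2.73,"hand": 1},{"x": -0.275,"y": -0.447,"z": 0,"ax": 0,"ay": 0,"az": -2.73,"hand": 1},{"x": -0.275,"y": -0.447,"z": 0,"ax": 0,"ay": 0,"az": -2.73,"hand": 1},{"x": -0.275,"y": -0.447,"z": 0,"ax": 0,"ay": 0,"az": -2.73,"hand": 1},{"x": -0.275,"y": -0.447,"z": 0,"ax": 0,"ay": 0,"az": -2.73,"hand": 1},{"x": -0.275,"y": -0.447,"z": 0,"ax": 0,"ay": 0,"az": -2.73,"hand": 1},{"x": -0.275,"y": -0.447,"z": 0,"ax": 0,"ay": 0,"az": -2.73,"hand": 1},{"x": -0.275,"y": -0.447,"z": 0,"ax": 0,"ay": 0,"az": -2.73,"hand": 1}])

```text
clock: 1.15
tcp_pos: [0.5158, -0.1147, 0.231]
orientation: [-0.0, 0.985, 0.172, 0.0]
wrist_force: [0.5, -1.0, -0.6]
finger_gap: 0.0852
```

```bash
cat > st.py <<'E'
from h import *
import sys
s=status.get_state(); r=toolR(); np.set_printoptions(precision=4,suppress=True)
M=r.as_matrix(); print(s['clock'],s['tcp_pos'],'q',s['joint_pos'],'F',s['wrist_force'],'T',s['ft_torque'],'gap',s['finger_gap'])
print('yaw',np.arctan2(M[1,0],M[0,0]),'zaxis',M[:,2])
if len(sys.argv)>3:
    d=np.array([float(a) for a in sys.argv[1:4]])-s['tcp_pos']; print('tool shift',M.T@d)
    yaw=float(sys.argv[4]); 
    Rt=R.from_matrix(np.array([[np.cos(yaw),np.sin(yaw),0],[np.sin(yaw),-np.cos(yaw),0],[0,0,-1]]))
    print('rotvec',(r.inv()*Rt).as_rotvec())
E
python3 st.py .53 -.097 .231 1.5708
```

```text
1.15 [ 0.5158 -0.1147  0.231 ] q [-0.3714  0.2228 -0.0754  1.2726  0.0009  0.8532] F [ 0.4746 -1.0265 -0.6426] T [-0.0148 -0.0599  0.0132] gap 0.08522790312263874
yaw 0.3462365609254879 zaxis [ 0.0002  0.0009 -1.    ]
tool shift [ 0.0194 -0.0119  0.    ]
rotvec [-0.0003 -0.0009 -1.2246]
```

carry_out(plan=[{"x": 0.0194,"y": -0.012,"z": 0,"ax": 0,"ay": -0.001,"az": -1.225,"hand": 1},{"x": 0.0194,"y": -0.012,"z": 0,"ax": 0,"ay": -0.001,"az": -1.225,"hand": 1},{"x": 0.0194,"y": -0.012,"z": 0,"ax": 0,"ay": -0.001,"az": -1.225,"hand": 1},{"x": 0.0194,"y": -0.012,"z": 0,"ax": 0,"ay": -0.001,"az": -1.225,"hand": 1},{"x": 0.0194,"y": -0.012,"z": 0,"ax": 0,"ay": -0.001,"az": -1.225,"hand": 1},{"x": 0.0194,"y": -0.012,"z": 0,"ax": 0,"ay": -0.001,"az": -1.225,"hand": 1},{"x": 0.0194,"y": -0.012,"z": 0,"ax": 0,"ay": -0.001,"az": -1.225,"hand": 1},{"x": 0.0194,"y": -0.012,"z": 0,"ax": 0,"ay": -0.001,"az": -1.225,"hand": 1},{"x": 0.0194,"y": -0.012,"z": 0,"ax": 0,"ay": -0.001,"az": -1.225,"hand": 1},{"x": 0.0194,"y": -0.012,"z": 0,"ax": 0,"ay": -0.001,"az": -1.225,"hand": 1},{"x": 0.0194,"y": -0.012,"z": 0,"ax": 0,"ay": -0.001,"az": -1.225,"hand": 1},{"x": 0.0194,"y": -0.012,"z": 0,"ax": 0,"ay": -0.001,"az": -1.225,"hand": 1}])

```text
clock: 2.15
tcp_pos: [0.5299, -0.0968, 0.2308]
orientation: [-0.0, 0.708, 0.706, -0.0]
wrist_force: [1.1, -0.2, -0.0]
finger_gap: 0.0852
```

```bash
python3 st.py
python3 - <<'E'
from h import *
import pickle
m=viewer.camera_model('wrist'); im=viewer.read_camera('wrist')[:,:,::-1]; pickle.dump(m,open('m1.pkl','wb'))
cv2.imwrite('pics/w1.png',im)
t=viewer.read_camera('top')[:,:,::-1]; cv2.imwrite('pics/top1.png',t)
print(proj(m,[.53,-.097,.064],True))
E
```

```text
2.15 [ 0.5299 -0.0968  0.2308] q [-0.3298  0.2432 -0.0495  1.2788  0.     -0.3272] F [ 1.1116 -0.2012 -0.0392] T [-0.0165 -0.011   0.0101] gap 0.08519581582050716
yaw 1.5682349102736488 zaxis [-0.0007  0.0003 -1.    ]
[277.52854555 192.54065302]
```

View pics/w1.png

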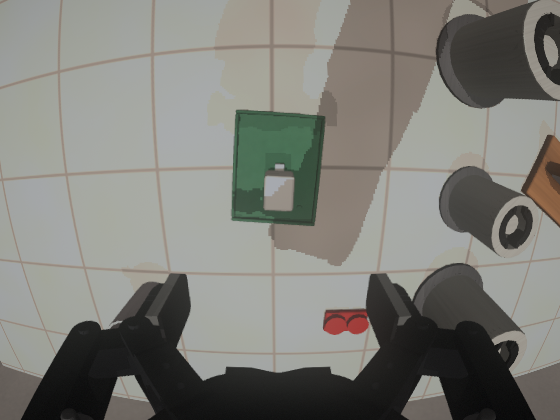

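The wrist view shows the cap top at about (279,191) in the tray, against a predicted (277.5,192.5). That is agreement to about 1.5 mm. I'll refine position and yaw on an enlarged crop.

Run:
```python
from h import *
a=cv2.imread('pics/w1.png')
c=cv2.resize(a[150:225,240:320],None,fx=8,fy=8,interpolation=cv2.INTER_CUBIC); cv2.imwrite('pics/w1c.png',c)
b=cv2.resize(a[180:265,470:545],None,fx=7,fy=7,interpolation=cv2.INTER_CUBIC); cv2.imwrite('pics/w1d.png',b)
```

```text
(no output)
```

View pics/w1c.png

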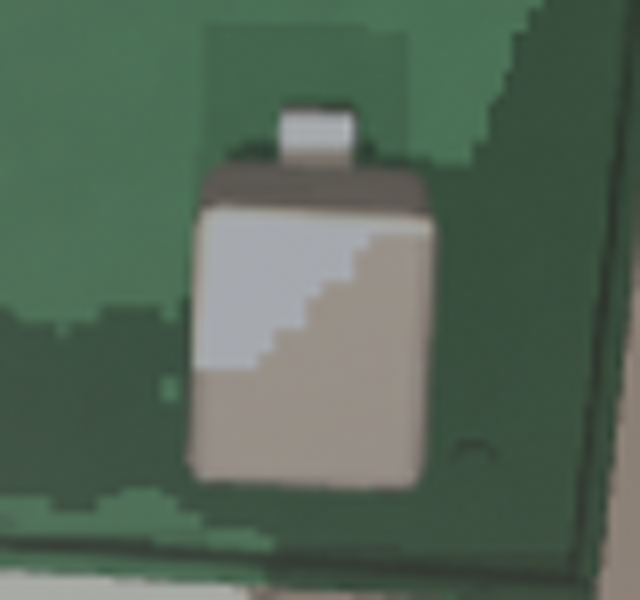

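View pics/w1d.png

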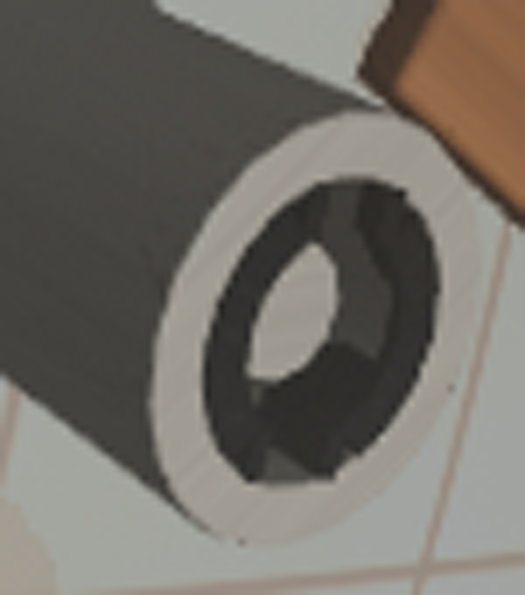

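The crop shows the cap's top-face corners at about (203,207), (433,218), (420,487) and (192,482). The dispenser ring's slots are already visible at about (345,195) and (290,475).

Run:
```python
from h import *
import pickle
m=pickle.load(open('m1.pkl','rb'))
P=[]
for u,v in [(201,205),(435,215),(422,489),(188,484)]:
    P.append(atz(m,240+(u+.5)/8-.5,150+(v+.5)/8-.5,.064,True))
P=np.array(P);print(P,P.mean(0))
e=[P[1]-P[0],P[2]-P[1],P[3]-P[2],P[0]-P[3]]
for d in e: print(np.hypot(d[0],d[1]),np.degrees(np.arctan2(d[1],d[0])))
# lug centre
l=atz(m,240+(316.5)/8-.5,150+(108.)/8-.5,.017,True);print('lug tip',l)
# dispenser slots
Q=[]
for u,v in [(340,180),(290,482)]:
    Q.append(atz(m,470+(u+.5)/7-.5,180+(v+.5)/7-.5,.110,True))
Q=np.array(Q);print(Q,Q.mean(0)); d=Q[0]-Q[1];print(np.hypot(*d[:2]),np.arctan2(d[1],d[0]))
# rim ellipse
E=[(152,400),(165,290),(230,180),(330,115),(400,113),(455,155),(484,215),(470,340),(410,450),(330,520),(240,543),(185,505)]
E=np.array([atz(m,470+(u+.5)/7-.5,180+(v+.5)/7-.5,.110,True)[:2] for u,v in E])
print(cv2.fitEllipse((E*1000).astype(np.float32)))
```

```text
[[ 0.51244167 -0.10946069  0.064     ]
 [ 0.51375021 -0.08095066  0.064     ]
 [ 0.54887879 -0.08219161  0.064     ]
 [ 0.54814607 -0.11158469  0.064     ]] [ 0.53080418 -0.09604691  0.064     ]
0.028540046731253956 87.37209971864023
0.03515048311315674 -2.0231915647884002
0.029402214615985647 -91.42799106697312
0.03576751729082245 176.59556797195106
lug tip [ 0.50836453 -0.095287    0.017     ]
[[0.52797085 0.15505222 0.11      ]
 [0.57743873 0.1589196  0.11      ]] [0.55270479 0.15698591 0.11      ]
0.049618831625594134 -3.06357180018699
((551.8016967773438, 158.52804565429688), (70.28706359863281, 72.4441146850586), 27.565990447998047)
```

Cap measurements: centre (0.531, -0.096), block 35.4 x 29 mm (given 36 x 30), yaw about -2°, and the lug tip agrees. The ring slots read about 50 mm tip to tip (given 50), at about +0.08 rad. I'm descending to the cap.

carry_out(plan=[{"x": 0.0008,"y": 0.0011,"z": 0.03,"ax": 0,"ay": 0,"az": 0.034,"hand": 1},{"x": 0.0008,"y": 0.0011,"z": 0.06,"ax": 0,"ay": 0,"az": 0.034,"hand": 1},{"x": 0.0008,"y": 0.0011,"z": 0.09,"ax": 0,"ay": 0,"az": 0.034,"hand": 1},{"x": 0.0008,"y": 0.0011,"z": 0.12,"ax": 0,"ay": 0,"az": 0.034,"hand": 1},{"x": 0.0008,"y": 0.0011,"z": 0.145,"ax": 0,"ay": 0,"az": 0.034,"hand": 1},{"x": 0.0008,"y": 0.0011,"z": 0.165,"ax": 0,"ay": 0,"az": 0.034,"hand": 1},{"x": 0.0008,"y": 0.0011,"z": 0.18,"ax": 0,"ay": 0,"az": 0.034,"hand": 1},{"x": 0.0008,"y": 0.0011,"z": 0.192,"ax": 0,"ay": 0,"az": 0.034,"hand": 1},{"x": 0.0008,"y": 0.0011,"z": 0.1985,"ax": 0,"ay": 0,"az": 0.034,"hand": 1},{"x": 0.0008,"y": 0.0011,"z": 0.1985,"ax": 0,"ay": 0,"az": 0.034,"hand": 1},{"x": 0.0008,"y": 0.0011,"z": 0.1985,"ax": 0,"ay": 0,"az": 0.034,"hand": 1}], squeeze=60)

```text
clock: 3.17
tcp_pos: [0.531, -0.096, 0.0325]
orientation: [-0.0, 0.72, 0.694, -0.0]
wrist_force: [-0.6, -0.9, 1.3]
finger_gap: 0.0854
```

```bash
python3 st.py .531 -.096 .0315 1.534
python3 - <<'E'
from h import *
im=viewer.read_camera('wrist')[:,:,::-1]; cv2.imwrite('pics/w2.png',im)
E
```

```text
3.1667 [ 0.531  -0.096   0.0325] q [-0.3277  0.3902 -0.3631  0.8184 -0.     -0.291 ] F [-0.6284 -0.8777  1.2697] T [ 0.0179 -0.0323 -0.0193] gap 0.08539209889093657
yaw 1.5340878104579712 zaxis [-0.0008  0.0002 -1.    ]
tool shift [0.    0.    0.001]
rotvec [-0.0008 -0.0002  0.0001]
```

View pics/w2.png

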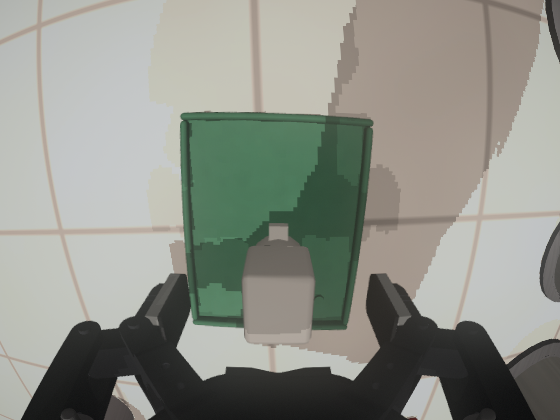

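The cap is centred between the fingers: cap columns 244–313, fingers 188–367. I'm closing the gripper.

carry_out(plan=[{"x": 0,"y": 0,"z": 0.001,"ax": 0,"ay": 0,"az": 0,"hand": 0},{"x": 0,"y": 0,"z": 0.001,"ax": 0,"ay": 0,"az": 0,"hand": 0},{"x": 0,"y": 0,"z": 0.001,"ax": 0,"ay": 0,"az": 0,"hand": 0},{"x": 0,"y": 0,"z": 0.001,"ax": 0,"ay": 0,"az": 0,"hand": 0},{"x": 0,"y": 0,"z": 0.001,"ax": 0,"ay": 0,"az": 0,"hand": 0},{"x": 0,"y": 0,"z": 0.001,"ax": 0,"ay": 0,"az": 0,"hand": 0},{"x": 0,"y": 0,"z": 0.001,"ax": 0,"ay": 0,"az": 0,"hand": 0},{"x": 0,"y": 0,"z": 0.001,"ax": 0,"ay": 0,"az": 0,"hand": 0},{"x": 0,"y": 0,"z": 0.001,"ax": 0,"ay": 0,"az": 0,"hand": 0},{"x": 0,"y": 0,"z": 0.001,"ax": 0,"ay": 0,"az": 0,"hand": 0}], squeeze=60)

```text
clock: 4.05
tcp_pos: [0.532, -0.0963, 0.0326]
orientation: [0.001, 0.72, 0.694, 0.0]
wrist_force: [-0.9, 0.9, 5.6]
finger_gap: 0.0293
```

```bash
python3 st.py .531 -.096 .0315 1.534
```

```text
4.05 [ 0.532  -0.0963  0.0326] q [-0.3277  0.3901 -0.3629  0.8163  0.     -0.2911] F [-0.9161  0.8956  5.5962] T [0.0944 0.0517 0.0615] gap 0.029349392154507815
yaw 1.5342350085067096 zaxis [ 0.0015 -0.0005 -1.    ]
tool shift [ 0.0003 -0.001   0.0011]
rotvec [0.0015 0.0004 0.0002]
```

The grip holds at 29.3 mm. Before I carry the cap over, I'm checking the heights of the neighbouring obstacles.

Run:
```python
from h import *
import cv2
t=viewer.camera_model('top'); s=viewer.camera_model('scene')
def tri(a,b):
    o1,d1=ray(t,*a);o2,d2=ray(s,*b); d1/=np.linalg.norm(d1);d2/=np.linalg.norm(d2)
    A=np.array([d1,-d2]).T; x=np.linalg.lstsq(A,o2-o1,rcond=None)[0]; p,q=o1+d1*x[0],o2+d2*x[1]; return (p+q)/2,np.linalg.norm(p-q)
print('small',tri((222,205),(324.5,190.5)))
print('big', tri((223,140),(378,218)))
print('near', tri((218,277),(276,141)))
for p in [(100,190),(175,232)]: print('mirror top?',atz(t,*p,.218))
for p in [(136,188),(189,215),(174,246),(119,217)]: print('mirror base',atz(t,*p,.02))
a=cv2.imread('pics/top1.png'); cv2.imwrite('pics/top1c.png',cv2.resize(a[110:310,80:280],None,fx=3,fy=3,interpolation=cv2.INTER_CUBIC))
```

```text
small (array([0.55108448, 0.1576474 , 0.1050692 ]), np.float64(0.0042687459558624795))
big (array([0.71043746, 0.15772127, 0.1429449 ]), np.float64(0.005863917454052634))
near (array([0.36971529, 0.15538364, 0.14119608]), np.float64(0.0013173845525818355))
mirror top? [0.5586088  0.42036492 0.218     ]
mirror top? [0.46606468 0.24591228 0.218     ]
mirror base [0.60776025 0.4013012  0.02      ]
mirror base [0.53591071 0.25340888 0.02      ]
mirror base [0.4512683  0.28912713 0.02      ]
mirror base [0.52685804 0.44116822 0.02      ]
```

View pics/top1c.png

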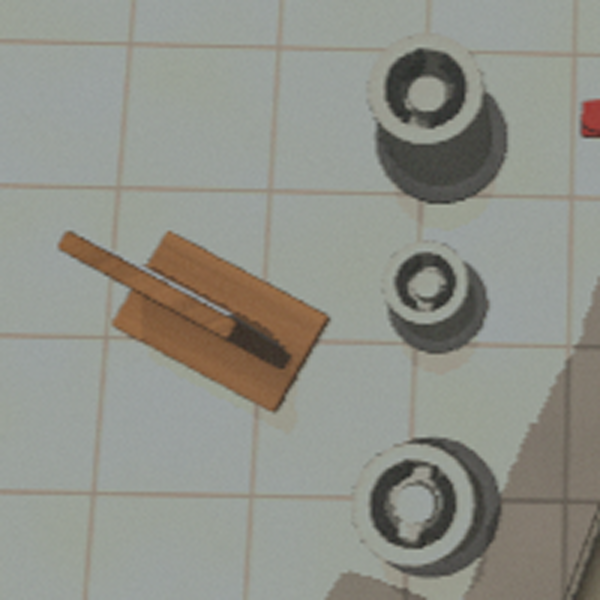

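carry_out(plan=[{"x": 0,"y": 0,"z": -0.02,"ax": 0,"ay": 0,"az": 0,"hand": 0},{"x": 0,"y": 0,"z": -0.055,"ax": 0,"ay": 0,"az": 0,"hand": 0},{"x": 0,"y": 0,"z": -0.09,"ax": 0,"ay": 0,"az": 0,"hand": 0},{"x": 0.01,"y": 0.003,"z": -0.125,"ax": 0,"ay": 0,"az": 0,"hand": 0},{"x": 0.035,"y": 0.01,"z": -0.155,"ax": 0,"ay": 0,"az": 0,"hand": 0},{"x": 0.07,"y": 0.017,"z": -0.175,"ax": 0,"ay": 0,"az": 0,"hand": 0},{"x": 0.11,"y": 0.024,"z": -0.182,"ax": 0,"ay": 0,"az": 0,"hand": 0},{"x": 0.15,"y": 0.032,"z": -0.182,"ax": 0,"ay": 0,"az": 0,"hand": 0},{"x": 0.19,"y": 0.04,"z": -0.182,"ax": 0,"ay": 0,"az": 0,"hand": 0},{"x": 0.225,"y": 0.047,"z": -0.182,"ax": 0,"ay": 0,"az": 0,"hand": 0},{"x": 0.2554,"y": 0.0536,"z": -0.182,"ax": 0,"ay": 0,"az": 0,"hand": 0},{"x": 0.2554,"y": 0.0536,"z": -0.182,"ax": 0,"ay": 0,"az": 0,"hand": 0}])

```text
clock: 5.05
tcp_pos: [0.5948, 0.1624, 0.2134]
orientation: [-0.0, 0.718, 0.696, 0.001]
wrist_force: [0.0, -0.3, -0.5]
finger_gap: 0.0291
```

```bash
python3 st.py
python3 - <<'E'
from h import *
import pickle
m=viewer.camera_model('wrist'); im=viewer.read_camera('wrist')[:,:,::-1]; pickle.dump(m,open('m3.pkl','wb'))
cv2.imwrite('pics/w3.png',im)
print(proj(m,[.552,.1575,.11],True))
E
```

```text
5.05 [0.5948 0.1624 0.2134] q [0.1357 0.3993 0.1264 1.297  0.0014 0.1665] F [ 0.0272 -0.3013 -0.5118] T [-0.0648 -0.0344 -0.0674] gap 0.029139263434881026
yaw 1.540038338300628 zaxis [ 0.0007  0.0015 -1.    ]
[269.45088718 159.57707048]
```

View pics/w3.png

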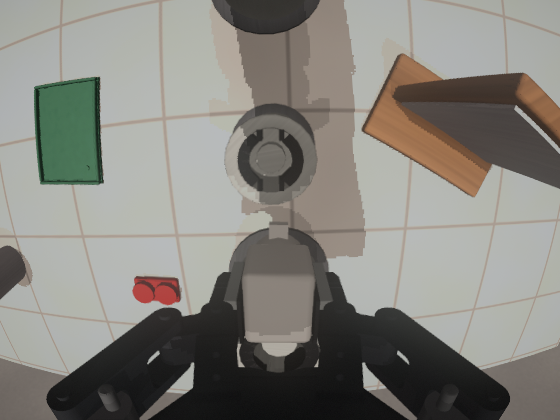

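The dispenser mouth is clear at (270,158), with both slots visible running up and down. The cap is held square and one lug shows at (279,231). I'm measuring the mouth centre and slot direction.

Run:
```python
from h import *
a=cv2.imread('pics/w3.png')
c=cv2.resize(a[105:210,218:323],None,fx=7,fy=7,interpolation=cv2.INTER_CUBIC)[:, :]
c=cv2.convertScaleAbs(c,alpha=1.5)
cv2.imwrite('pics/w3c.png',cv2.resize(c,(588,588)))
c=cv2.resize(a[215:360,220:335],None,fx=4,fy=4,interpolation=cv2.INTER_CUBIC)
cv2.imwrite('pics/w3d.png',cv2.convertScaleAbs(c,alpha=1.5))
```

```text
(no output)
```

View pics/w3c.png

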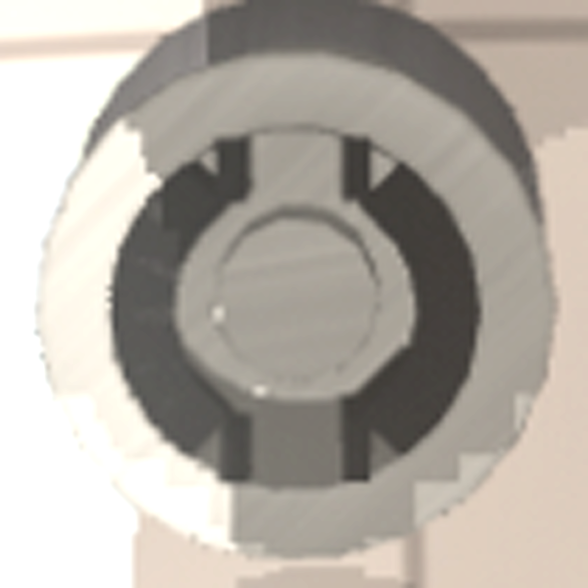

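View pics/w3d.png

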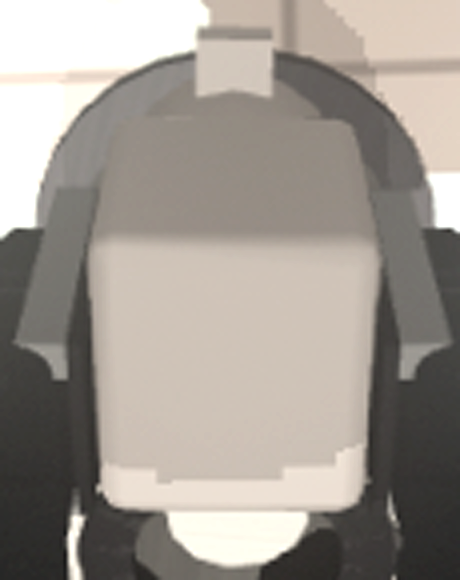

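```bash
python3 - <<'E'
from h import *
import pickle
m=pickle.load(open('m3.pkl','rb'))
def W(u,v,z=.11): return atz(m,218+(u+.5)/5.6-.5,105+(v+.5)/5.6-.5,z,True)
L,Rr,T,B=W(40,305),W(553,305),W(296,53),W(296,556)
print(L,Rr,T,B,(L+Rr+T+B)/4, np.linalg.norm(L-Rr),np.linalg.norm(T-B))
h=[W(175,305),W(415,305)]; print('hole',(h[0]+h[1])/2,np.linalg.norm(h[0]-h[1]))
a,b=W(296,130),W(296.,486); d=b-a; print('slot',a,b,(a+b)/2,np.linalg.norm(d),np.arctan2(d[1],d[0]))
for x in (250,343):
  a,b=W(x,140),W(x,475);d=b-a; print(np.arctan2(d[1],d[0]),a,b)
# cap lug: crop4 tip corners (197,38),(273,38) at foot+13mm
s=status.get_state(); print(s['tcp_pos'])
z=s['tcp_pos'][2]-.0286+.013
for u,v in [(197,38),(273,38)]: 
  p=atz(m,220+(u+.5)/4-.5,215+(v+.5)/4-.5,z,True); print('lug',p)
for u,v in [(88,238),(382,238),(370,505),(103,505)]:
  p=atz(m,220+(u+.5)/4-.5,215+(v+.5)/4-.5,z+.047,True); print('top',p)
E
python3 st.py
```

```text
[0.55015232 0.12294354 0.11      ] [0.55251721 0.19356072 0.11      ] [0.51710281 0.15946891 0.11      ] [0.5875325  0.15696402 0.11      ] [0.55182621 0.1582343  0.11      ] 0.07065677039934774 0.07047422015632336
hole [0.55155116 0.15811945 0.11      ] 0.03289253272243556
slot [0.52756983 0.15911509 0.11      ] [0.57727626 0.15734642 0.11      ] [0.55242305 0.15823075 0.11      ] 0.04973788525408205 -0.03556731382847825
-0.040910460482020204 [0.52870361 0.15287625 0.11      ] [0.57547247 0.15096185 0.11      ]
-0.030101384431744 [0.52913788 0.16538976 0.11      ] [0.57589137 0.16398199 0.11      ]
[0.59428952 0.1599377  0.2133135 ]
lug [0.57206627 0.15852521 0.1977135 ]
lug [0.57237623 0.1684675  0.1977135 ]
top [0.5754425  0.14871896 0.2447135 ]
top [0.57636095 0.17781707 0.2447135 ]
top [0.61135123 0.17736522 0.2447135 ]
top [0.61037464 0.14742119 0.2447135 ]
5.1 [0.5943 0.1599 0.2133] q [ 0.1327  0.3982  0.1245  1.2974 -0.0004  0.1647] F [-0.518  -0.6032 -0.5443] T [-0.0439  0.0441  0.0484] gap 0.028935658908172925
yaw 1.5388780809730116 zaxis [-0.0002 -0.0004 -1.    ]
```

Fresh measurements:

| Quantity | Measured | Given |
|---|---|---|
| Mouth centre | (0.552, 0.158) | – |
| Ring hole | 32.9 mm | 33 mm |
| Slot span | 49.7 mm | 50 mm |
| Slot direction | -0.035 rad | – |

The cap is at -0.032 rad, so it is already almost aligned. This clear view from above replaces the earlier oblique +0.08 rad reading. The cap centre sits about 1 mm to -x of the TCP. I'll move over the mouth, high first.

carry_out(plan=[{"x": -0.001,"y": -0.015,"z": 0.005,"ax": 0,"ay": 0,"az": 0.003,"hand": 0},{"x": -0.002,"y": -0.03,"z": 0.015,"ax": 0,"ay": 0,"az": 0.003,"hand": 0},{"x": -0.0032,"y": -0.041,"z": 0.03,"ax": 0,"ay": 0,"az": 0.003,"hand": 0},{"x": -0.0032,"y": -0.041,"z": 0.045,"ax": 0,"ay": 0,"az": 0.003,"hand": 0},{"x": -0.0032,"y": -0.041,"z": 0.056,"ax": 0,"ay": 0,"az": 0.003,"hand": 0},{"x": -0.0032,"y": -0.041,"z": 0.0625,"ax": 0,"ay": 0,"az": 0.003,"hand": 0},{"x": -0.0032,"y": -0.041,"z": 0.0625,"ax": 0,"ay": 0,"az": 0.003,"hand": 0},{"x": -0.0032,"y": -0.041,"z": 0.0625,"ax": 0,"ay": 0,"az": 0.003,"hand": 0},{"x": -0.0032,"y": -0.041,"z": 0.0625,"ax": 0,"ay": 0,"az": 0.003,"hand": 0}])

```text
clock: 5.85
tcp_pos: [0.5537, 0.1577, 0.1514]
orientation: [0.0, 0.72, 0.694, 0.0]
wrist_force: [-0.0, -0.8, -0.5]
finger_gap: 0.0289
```

```bash
python3 st.py .5532 .158 .1306 1.5358
python3 - <<'E'
from h import *
import pickle
m=viewer.camera_model('wrist'); im=viewer.read_camera('wrist')[:,:,::-1]; pickle.dump(m,open('m4.pkl','wb'))
cv2.imwrite('pics/w4.png',im)
cv2.imwrite('pics/w4c.png',cv2.convertScaleAbs(cv2.resize(im[200:360,200:360],None,fx=3.7,fy=3.7,interpolation=cv2.INTER_CUBIC),alpha=1.5))
E
```

```text
5.85 [0.5537 0.1577 0.1514] q [ 0.1382  0.3485 -0.1023  1.1193 -0.0004  0.1738] F [-0.0356 -0.7796 -0.5489] T [ 0.054  -0.0179 -0.0147] gap 0.028866258833121543
yaw 1.535251499120903 zaxis [ 0.0007 -0.0004 -1.    ]
tool shift [ 0.0003 -0.0005  0.0208]
rotvec [ 0.0007  0.0003 -0.0005]
```

View pics/w4c.png

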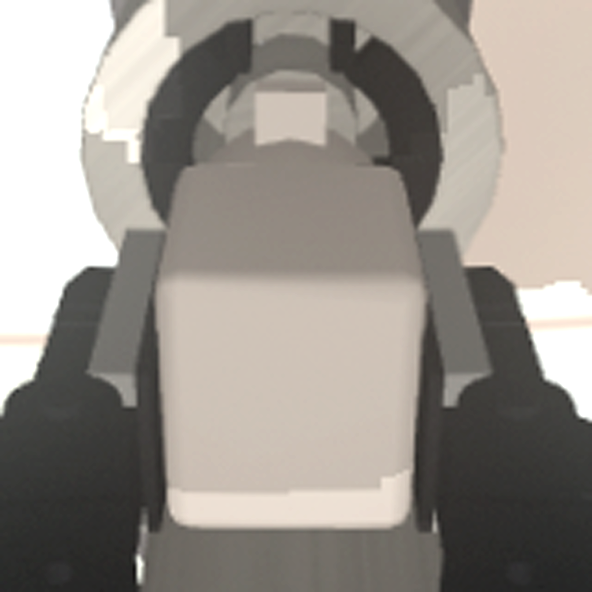

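Lug and slot line up: lug centre at crop column 290, slot 250–330. I'm lowering gently until the plug is in the hole and the lugs are about 2 mm above the ring.

carry_out(plan=[{"x": 0.0003,"y": -0.0005,"z": 0.005,"ax": 0,"ay": 0,"az": 0,"hand": 0},{"x": 0.0003,"y": -0.0005,"z": 0.009,"ax": 0,"ay": 0,"az": 0,"hand": 0},{"x": 0.0003,"y": -0.0005,"z": 0.012,"ax": 0,"ay": 0,"az": 0,"hand": 0},{"x": 0.0003,"y": -0.0005,"z": 0.0145,"ax": 0,"ay": 0,"az": 0,"hand": 0},{"x": 0.0003,"y": -0.0005,"z": 0.0165,"ax": 0,"ay": 0,"az": 0,"hand": 0},{"x": 0.0003,"y": -0.0005,"z": 0.018,"ax": 0,"ay": 0,"az": 0,"hand": 0},{"x": 0.0003,"y": -0.0005,"z": 0.018,"ax": 0,"ay": 0,"az": 0,"hand": 0},{"x": 0.0003,"y": -0.0005,"z": 0.018,"ax": 0,"ay": 0,"az": 0,"hand": 0}])

```text
clock: 6.57
tcp_pos: [0.5533, 0.1581, 0.1335]
orientation: [0.0, 0.719, 0.695, 0.0]
wrist_force: [-0.1, 0.4, -0.8]
finger_gap: 0.0297
```

```bash
python3 st.py .5532 .158 .1276 1.5358
```

```text
6.5667 [0.5533 0.1581 0.1335] q [ 0.1392  0.3593 -0.1325  1.0781 -0.0004  0.1744] F [-0.0629  0.4125 -0.7904] T [ 0.0312 -0.0589 -0.0221] gap 0.029697316143033104
yaw 1.535508909478402 zaxis [ 0.0009 -0.0003 -1.    ]
tool shift [-0.0002 -0.0001  0.0059]
rotvec [ 0.0009  0.0003 -0.0003]
```

carry_out(plan=[{"x": 0,"y": 0,"z": 0.0015,"ax": 0,"ay": 0,"az": 0,"hand": 0},{"x": 0,"y": 0,"z": 0.0025,"ax": 0,"ay": 0,"az": 0,"hand": 0},{"x": 0,"y": 0,"z": 0.0035,"ax": 0,"ay": 0,"az": 0,"hand": 0},{"x": 0,"y": 0,"z": 0.0045,"ax": 0,"ay": 0,"az": 0,"hand": 0},{"x": 0,"y": 0,"z": 0.005,"ax": 0,"ay": 0,"az": 0,"hand": 0},{"x": 0,"y": 0,"z": 0.005,"ax": 0,"ay": 0,"az": 0,"hand": 0}])

```text
clock: 7.07
tcp_pos: [0.5533, 0.1581, 0.1284]
orientation: [0.0, 0.719, 0.695, 0.0]
wrist_force: [-0.2, 0.0, -0.0]
finger_gap: 0.0294
```

```bash
python3 st.py .5532 .158 .1166 1.5358;  python3 - <<'E'
from h import *
im=viewer.read_camera('wrist')[:,:,::-1]
cv2.imwrite('pics/w5c.png',cv2.convertScaleAbs(cv2.resize(im[200:360,200:360],None,fx=3.7,fy=3.7,interpolation=cv2.INTER_CUBIC),alpha=1.5))
E
```

```text
7.0667 [0.5533 0.1581 0.1284] q [ 0.1391  0.3629 -0.1406  1.0667 -0.0005  0.1744] F [-0.2483  0.0247 -0.05  ] T [-0.0543  0.0443 -0.0249] gap 0.029445032436038538
yaw 1.535482398094806 zaxis [ 0.0007 -0.0004 -1.    ]
tool shift [-0.0001 -0.0001  0.0118]
rotvec [ 0.0007  0.0004 -0.0003]
```

View pics/w5c.png

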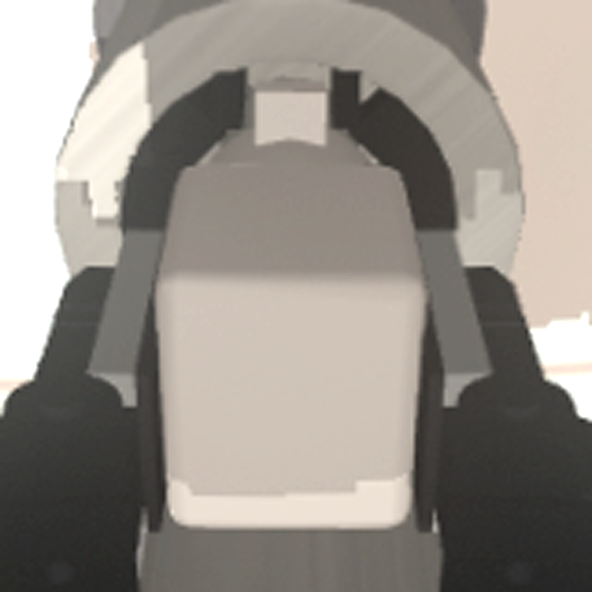

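The lug is in the slot (crop rows 90–145, columns 255–327) with zero force. I'm pushing partway to find the button contact and confirm the height calibration.

carry_out(plan=[{"x": 0,"y": 0,"z": 0.0008,"ax": 0,"ay": 0,"az": 0,"hand": 0},{"x": 0,"y": 0,"z": 0.0016,"ax": 0,"ay": 0,"az": 0,"hand": 0},{"x": 0,"y": 0,"z": 0.0024,"ax": 0,"ay": 0,"az": 0,"hand": 0},{"x": 0,"y": 0,"z": 0.0032,"ax": 0,"ay": 0,"az": 0,"hand": 0},{"x": 0,"y": 0,"z": 0.004,"ax": 0,"ay": 0,"az": 0,"hand": 0},{"x": 0,"y": 0,"z": 0.004,"ax": 0,"ay": 0,"az": 0,"hand": 0}])

```text
clock: 7.62
tcp_pos: [0.5535, 0.1581, 0.125]
orientation: [0.001, 0.719, 0.695, 0.0]
wrist_force: [-2.5, 0.0, 5.6]
finger_gap: 0.0292
```

```bash
python3 st.py .5532 .158 .1166 1.5358
```

```text
7.6167 [0.5535 0.1581 0.125 ] q [ 0.1391  0.3649 -0.1463  1.058  -0.0005  0.1744] F [-2.5015  0.0363  5.6146] T [-0.0512  0.4057 -0.0379] gap 0.02916212153705458
yaw 1.5354821523430473 zaxis [ 0.0016 -0.0003 -1.    ]
tool shift [-0.0001 -0.0003  0.0084]
rotvec [ 0.0016  0.0002 -0.0003]
```

carry_out(plan=[{"x": 0,"y": -0.0007,"z": 0.0015,"ax": 0,"ay": 0,"az": 0,"hand": 0},{"x": 0,"y": -0.0007,"z": 0.0025,"ax": 0,"ay": 0,"az": 0,"hand": 0},{"x": 0,"y": -0.0007,"z": 0.0035,"ax": 0,"ay": 0,"az": 0,"hand": 0},{"x": 0,"y": -0.0007,"z": 0.0045,"ax": 0,"ay": 0,"az": 0,"hand": 0},{"x": 0,"y": -0.0007,"z": 0.0055,"ax": 0,"ay": 0,"az": 0,"hand": 0},{"x": 0,"y": -0.0007,"z": 0.0055,"ax": 0,"ay": 0,"az": 0,"hand": 0}])

```text
clock: 8.12
tcp_pos: [0.5534, 0.1581, 0.1208]
orientation: [0.001, 0.72, 0.694, 0.001]
wrist_force: [-2.7, -0.9, 9.6]
finger_gap: 0.0293
```

```bash
python3 st.py .5532 .158 .1166 1.5358
```

```text
8.1167 [0.5534 0.1581 0.1208] q [ 0.1392  0.3663 -0.1553  1.0456 -0.0008  0.1746] F [-2.677  -0.891   9.5941] T [-0.1824  0.4997 -0.0051] gap 0.0293137924498361
yaw 1.535401075275179 zaxis [ 0.0036 -0.0003 -1.    ]
tool shift [-0.0001 -0.0003  0.0042]
rotvec [ 0.0036  0.0002 -0.0004]
```

Force matches the spring model (9.6 N against an expected 10.4 N). I'm continuing to about 22 mm deep.

carry_out(plan=[{"x": 0,"y": -0.0007,"z": 0.002,"ax": 0.003,"ay": 0,"az": 0,"hand": 0},{"x": 0,"y": -0.0007,"z": 0.003,"ax": 0.003,"ay": 0,"az": 0,"hand": 0},{"x": 0,"y": -0.0007,"z": 0.004,"ax": 0.003,"ay": 0,"az": 0,"hand": 0},{"x": 0,"y": -0.0007,"z": 0.005,"ax": 0.003,"ay": 0,"az": 0,"hand": 0},{"x": 0,"y": -0.0007,"z": 0.006,"ax": 0.003,"ay": 0,"az": 0,"hand": 0},{"x": 0,"y": -0.0007,"z": 0.0065,"ax": 0.003,"ay": 0,"az": 0,"hand": 0},{"x": 0,"y": -0.0007,"z": 0.0065,"ax": 0.003,"ay": 0,"az": 0,"hand": 0}])

```text
clock: 8.7
tcp_pos: [0.5535, 0.1582, 0.1162]
orientation: [0.001, 0.72, 0.694, 0.001]
wrist_force: [-3.5, -0.8, 13.1]
finger_gap: 0.029
```

```bash
python3 st.py .5532 .158 .1160 1.5358
python3 - <<'E'
from h import *
im=viewer.read_camera('wrist')[:,:,::-1]
cv2.imwrite('pics/w6c.png',cv2.convertScaleAbs(cv2.resize(im[200:360,200:360],None,fx=3.7,fy=3.7,interpolation=cv2.INTER_CUBIC),alpha=1.5))
E
```

```text
8.7 [0.5535 0.1582 0.1162] q [ 0.1392  0.37   -0.1617  1.0358 -0.0006  0.1746] F [-3.4739 -0.8233 13.0678] T [-0.216   0.8048  0.0206] gap 0.02903242805757681
yaw 1.5354224912603014 zaxis [ 0.0033 -0.0001 -1.    ]
tool shift [-0.0002 -0.0003  0.0002]
rotvec [ 0.0033 -0.     -0.0004]
```

View pics/w6c.png

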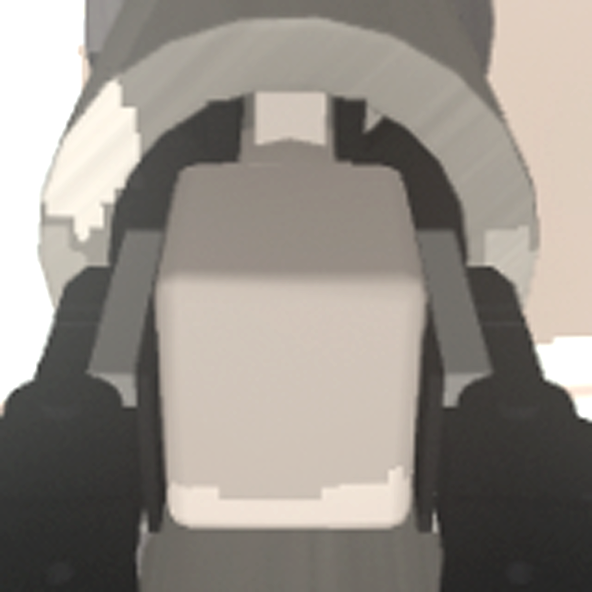

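The cap is now 21–22 mm deep by both height and force (13 N) and hasn't slipped in the grip. I'm starting the clockwise twist (+az with the tool pointing down), keeping the push on and easing off the slight -x side force.

carry_out(plan=[{"x": 0,"y": -0.0014,"z": 0.0021,"ax": 0.003,"ay": 0,"az": 0,"hand": 0},{"x": 0,"y": -0.0015,"z": 0.0021,"ax": 0.003,"ay": 0,"az": 0.04,"hand": 0},{"x": -0.0001,"y": -0.0015,"z": 0.0021,"ax": 0.003,"ay": 0,"az": 0.1,"hand": 0},{"x": -0.0002,"y": -0.0015,"z": 0.0021,"ax": 0.003,"ay": 0,"az": 0.16,"hand": 0},{"x": -0.0003,"y": -0.0015,"z": 0.0021,"ax": 0.003,"ay": 0,"az": 0.22,"hand": 0},{"x": -0.0003,"y": -0.0015,"z": 0.0021,"ax": 0.003,"ay": 0,"az": 0.28,"hand": 0},{"x": -0.0003,"y": -0.0015,"z": 0.0021,"ax": 0.003,"ay": 0,"az": 0.28,"hand": 0}])

```text
clock: 9.33
tcp_pos: [0.5544, 0.1582, 0.1168]
orientation: [0.001, 0.81, 0.586, 0.003]
wrist_force: [-0.6, -0.4, 12.6]
finger_gap: 0.0291
```

```bash
python3 st.py .5532 .158 .1160 1.5358
python3 - <<'E'
from h import *
im=viewer.read_camera('wrist')[:,:,::-1]
cv2.imwrite('pics/w7c.png',cv2.convertScaleAbs(cv2.resize(im[200:360,200:360],None,fx=3.7,fy=3.7,interpolation=cv2.INTER_CUBIC),alpha=1.5))
E
```

```text
9.3333 [0.5544 0.1582 0.1168] q [ 0.1386  0.3685 -0.1623  1.0335  0.0002  0.4565] F [-0.6391 -0.443  12.5541] T [-0.074   0.2312 -0.008 ] gap 0.02913431426781315
yaw 1.2528766863295402 zaxis [ 0.0063  0.0011 -1.    ]
tool shift [-0.0005 -0.0011  0.0008]
rotvec [ 0.0061 -0.0022 -0.2829]
```

View pics/w7c.png

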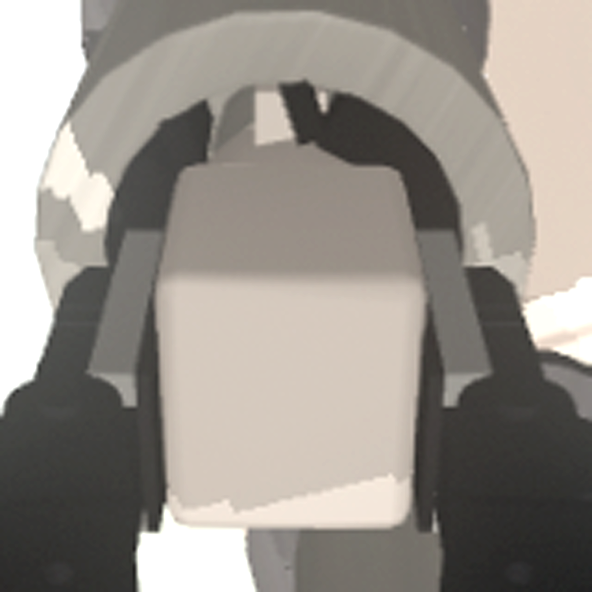

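The lug is now under the ring and turning freely (torque under 0.1 N m, side forces under 1 N). The spring load deflects the arm about 2.5 mm in +x and +z, so I'm adding compensation for that and turning on.

carry_out(plan=[{"x": -0.0008,"y": -0.0025,"z": 0.0032,"ax": 0.007,"ay": -0.003,"az": 0.03,"hand": 0},{"x": -0.0009,"y": -0.0026,"z": 0.0033,"ax": 0.008,"ay": -0.003,"az": 0.09,"hand": 0},{"x": -0.001,"y": -0.0027,"z": 0.0033,"ax": 0.009,"ay": -0.003,"az": 0.16,"hand": 0},{"x": -0.0011,"y": -0.0028,"z": 0.0033,"ax": 0.009,"ay": -0.003,"az": 0.23,"hand": 0},{"x": -0.0012,"y": -0.0028,"z": 0.0033,"ax": 0.009,"ay": -0.003,"az": 0.3,"hand": 0},{"x": -0.0013,"y": -0.0028,"z": 0.0033,"ax": 0.009,"ay": -0.003,"az": 0.37,"hand": 0},{"x": -0.0014,"y": -0.0028,"z": 0.0033,"ax": 0.009,"ay": -0.003,"az": 0.44,"hand": 0},{"x": -0.0015,"y": -0.0028,"z": 0.0033,"ax": 0.009,"ay": -0.003,"az": 0.51,"hand": 0},{"x": -0.0016,"y": -0.0028,"z": 0.0033,"ax": 0.009,"ay": -0.003,"az": 0.58,"hand": 0},{"x": -0.0017,"y": -0.0028,"z": 0.0033,"ax": 0.009,"ay": -0.003,"az": 0.65,"hand": 0}])

```text
clock: 10.22
tcp_pos: [0.554, 0.1578, 0.1164]
orientation: [-0.002, 0.955, 0.296, 0.003]
wrist_force: [0.8, 0.5, 12.8]
finger_gap: 0.0294
```

```bash
python3 st.py .553 .1573 .1160 -0.035
```

```text
10.2167 [0.554  0.1578 0.1164] q [ 0.1359  0.3688 -0.163   1.034   0.0042  1.1052] F [ 0.774   0.5488 12.8052] T [-0.1152 -0.0139  0.0661] gap 0.02938140966221726
yaw 0.6014052730569278 zaxis [ 0.0043  0.0049 -1.    ]
tool shift [-0.0011 -0.0002  0.0004]
rotvec [-0.0035 -0.0056  0.6364]
```

carry_out(plan=[{"x": -0.0025,"y": -0.0015,"z": 0.0031,"ax": 0,"ay": -0.008,"az": 0.06,"hand": 0},{"x": -0.0026,"y": -0.0015,"z": 0.0031,"ax": 0,"ay": -0.009,"az": 0.13,"hand": 0},{"x": -0.0027,"y": -0.0015,"z": 0.0031,"ax": -0.001,"ay": -0.01,"az": 0.2,"hand": 0},{"x": -0.0028,"y": -0.0015,"z": 0.0031,"ax": -0.001,"ay": -0.01,"az": 0.27,"hand": 0},{"x": -0.0029,"y": -0.0015,"z": 0.0031,"ax": -0.001,"ay": -0.01,"az": 0.34,"hand": 0},{"x": -0.003,"y": -0.0015,"z": 0.0031,"ax": -0.001,"ay": -0.01,"az": 0.41,"hand": 0},{"x": -0.003,"y": -0.0015,"z": 0.0031,"ax": -0.0015,"ay": -0.01,"az": 0.48,"hand": 0},{"x": -0.0031,"y": -0.0015,"z": 0.0031,"ax": -0.0015,"ay": -0.01,"az": 0.54,"hand": 0},{"x": -0.0031,"y": -0.0015,"z": 0.0031,"ax": -0.0015,"ay": -0.01,"az": 0.59,"hand": 0},{"x": -0.0031,"y": -0.0015,"z": 0.0031,"ax": -0.0015,"ay": -0.01,"az": 0.62,"hand": 0},{"x": -0.0031,"y": -0.0015,"z": 0.0031,"ax": -0.0015,"ay": -0.01,"az": 0.636,"hand": 0},{"x": -0.0031,"y": -0.0015,"z": 0.0031,"ax": -0.0015,"ay": -0.01,"az": 0.636,"hand": 0}])

```text
clock: 11.22
tcp_pos: [0.5534, 0.1576, 0.1162]
orientation: [-0.001, 1.0, -0.018, 0.001]
wrist_force: [0.7, 0.8, 14.0]
finger_gap: 0.0294
```

```bash
python3 st.py .5532 .1573 .1225 -0.035
python3 - <<'E'
from h import *
im=viewer.read_camera('wrist')[:,:,::-1]
cv2.imwrite('pics/w8c.png',cv2.convertScaleAbs(cv2.resize(im[200:360,200:360],None,fx=3.7,fy=3.7,interpolation=cv2.INTER_CUBIC),alpha=1.5))
E
```

```text
11.2167 [0.5534 0.1576 0.1162] q [ 0.1373  0.3701 -0.1617  1.0367  0.0013  1.7434] F [ 0.681   0.8162 13.9748] T [-0.0494  0.0256  0.0065] gap 0.029391201271679695
yaw -0.03533063558303861 zaxis [ 0.0021  0.0016 -1.    ]
tool shift [-0.0001  0.0003 -0.0063]
rotvec [-0.0016 -0.002  -0.0003]
```

View pics/w8c.png

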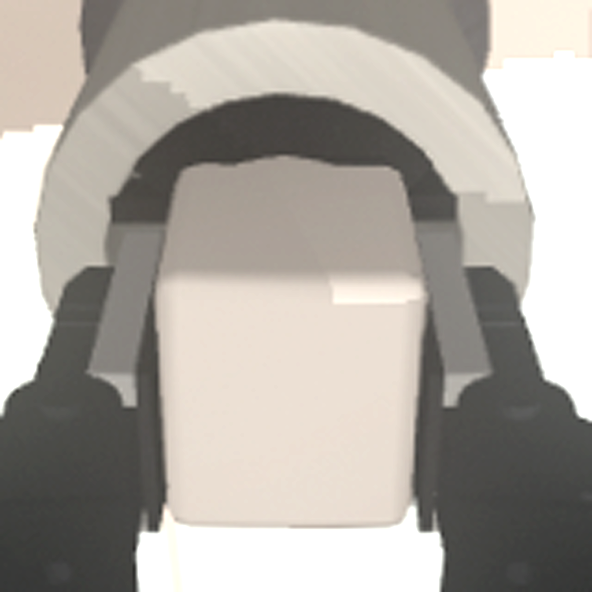

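A full quarter turn is done (yaw -0.035, torque near zero). The lugs are hidden under the black ring and the spring force is 14 N. I'm letting the spring lift the cap gently into the notches, with the grip still closed.

carry_out(plan=[{"x": -0.002,"y": 0,"z": 0.0015,"ax": 0,"ay": -0.005,"az": 0,"hand": 0},{"x": -0.0019,"y": 0,"z": 0.0005,"ax": 0,"ay": -0.005,"az": 0,"hand": 0},{"x": -0.0017,"y": 0,"z": -0.0005,"ax": 0,"ay": -0.005,"az": 0,"hand": 0},{"x": -0.0015,"y": 0,"z": -0.0015,"ax": 0,"ay": -0.004,"az": 0,"hand": 0},{"x": -0.0013,"y": 0,"z": -0.0025,"ax": 0,"ay": -0.004,"az": 0,"hand": 0},{"x": -0.0011,"y": 0,"z": -0.0035,"ax": 0,"ay": -0.003,"az": 0,"hand": 0},{"x": -0.0009,"y": 0,"z": -0.0042,"ax": 0,"ay": -0.003,"az": 0,"hand": 0},{"x": -0.0007,"y": 0,"z": -0.0048,"ax": 0,"ay": -0.003,"az": 0,"hand": 0},{"x": -0.0006,"y": 0,"z": -0.0052,"ax": 0,"ay": -0.002,"az": 0,"hand": 0},{"x": -0.0005,"y": 0,"z": -0.0052,"ax": 0,"ay": -0.002,"az": 0,"hand": 0}])

```text
clock: 12.1
tcp_pos: [0.5534, 0.1576, 0.1225]
orientation: [-0.001, 1.0, -0.017, 0.001]
wrist_force: [-2.2, -0.9, 7.5]
finger_gap: 0.0292
```

```bash
python3 st.py .5532 .1573 .1225 -0.035
```

```text
12.1 [0.5534 0.1576 0.1225] q [ 0.1372  0.3656 -0.1518  1.0513  0.0014  1.7427] F [-2.1743 -0.9012  7.4609] T [-0.1248  0.5532  0.0177] gap 0.02919170861185691
yaw -0.034765031838125265 zaxis [ 0.002   0.0017 -1.    ]
tool shift [-0.0002  0.0003  0.    ]
rotvec [-0.0018 -0.0019  0.0002]
```

carry_out(plan=[{"x": -0.0004,"y": 0,"z": 0.0005,"ax": 0,"ay": -0.002,"az": 0,"hand": 0},{"x": -0.0003,"y": 0,"z": 0,"ax": 0,"ay": -0.002,"az": 0,"hand": 0},{"x": -0.0002,"y": 0,"z": -0.0004,"ax": 0,"ay": -0.002,"az": 0,"hand": 0},{"x": -0.0001,"y": 0,"z": -0.0008,"ax": 0,"ay": -0.002,"az": 0,"hand": 0},{"x": -0.0001,"y": 0,"z": -0.0011,"ax": 0,"ay": -0.002,"az": 0,"hand": 0},{"x": -0.0001,"y": 0,"z": -0.0011,"ax": 0,"ay": -0.002,"az": 0,"hand": 0}])

```text
clock: 12.6
tcp_pos: [0.5534, 0.1576, 0.1228]
orientation: [-0.001, 1.0, -0.017, -0.0]
wrist_force: [3.3, 0.6, -7.2]
finger_gap: 0.0293
```

```bash
python3 st.py .5532 .1573 .1225 -0.035
```

```text
12.6 [0.5534 0.1576 0.1228] q [ 0.137   0.3673 -0.1485  1.0553  0.0018  1.7426] F [ 3.3439  0.6191 -7.2059] T [ 0.12   -0.7641 -0.0052] gap 0.02931526360939858
yaw -0.03471877261319204 zaxis [-0.0005  0.0017 -1.    ]
tool shift [-0.0001  0.0003  0.0003]
rotvec [-0.0017  0.0006  0.0003]
```

The cap came to rest at z = 0.1228, which is 16 mm deep. The wrist force flipped to a 7 N upward pull, so the lugs are against the notches. I'm relaxing that pull, then opening.

carry_out(plan=[{"x": 0,"y": 0,"z": 0,"ax": 0,"ay": 0,"az": 0,"hand": 0},{"x": 0,"y": 0,"z": 0,"ax": 0,"ay": 0,"az": 0,"hand": 0},{"x": 0,"y": 0,"z": 0,"ax": 0,"ay": 0,"az": 0,"hand": 0}], squeeze=25)

```text
clock: 12.85
tcp_pos: [0.5534, 0.1576, 0.1227]
orientation: [-0.001, 1.0, -0.017, -0.0]
wrist_force: [1.5, 1.1, -2.6]
finger_gap: 0.0292
```

```bash
python3 st.py .5532 .1573 .1225 -0.035
```

```text
12.85 [0.5534 0.1576 0.1227] q [ 0.137   0.3674 -0.1485  1.0552  0.0018  1.7426] F [ 1.4708  1.1337 -2.5514] T [ 0.0155 -0.3305  0.0038] gap 0.029202461209129175
yaw -0.034795329565641166 zaxis [-0.0006  0.0017 -1.    ]
tool shift [-0.0002  0.0003  0.0002]
rotvec [-0.0017  0.0006  0.0002]
```

Force is almost relaxed, so I'm opening the gripper.

carry_out(plan=[{"x": 0,"y": 0,"z": 0.0003,"ax": 0,"ay": 0,"az": 0,"hand": 0.4},{"x": 0,"y": 0,"z": 0.0003,"ax": 0,"ay": 0,"az": 0,"hand": 0.5},{"x": 0,"y": 0,"z": 0,"ax": 0,"ay": 0,"az": 0,"hand": 0.6},{"x": 0,"y": 0,"z": 0,"ax": 0,"ay": 0,"az": 0,"hand": 0.7},{"x": 0,"y": 0,"z": 0,"ax": 0,"ay": 0,"az": 0,"hand": 0.8},{"x": 0,"y": 0,"z": 0,"ax": 0,"ay": 0,"az": 0,"hand": 0.8},{"x": 0,"y": 0,"z": 0,"ax": 0,"ay": 0,"az": 0,"hand": 0.8}])

```text
clock: 13.43
tcp_pos: [0.5534, 0.1576, 0.1229]
orientation: [-0.001, 1.0, -0.017, -0.0]
wrist_force: [0.8, -0.2, 0.7]
finger_gap: 0.0684
```

```bash
python3 st.py .5532 .1573 .1225 -0.035
python3 - <<'E'
from h import *
im=viewer.read_camera('wrist')[:,:,::-1]
cv2.imwrite('pics/w9.png',im)
E
```

```text
13.4333 [0.5534 0.1576 0.1229] q [ 0.137   0.3672 -0.1485  1.0553  0.0018  1.7426] F [ 0.7609 -0.1641  0.6649] T [-0.0138 -0.0114  0.0637] gap 0.06839277084507032
yaw -0.03475850306436157 zaxis [-0.0005  0.0018 -1.    ]
tool shift [-0.0002  0.0003  0.0004]
rotvec [-0.0018  0.0005  0.0002]
```

View pics/w9.png

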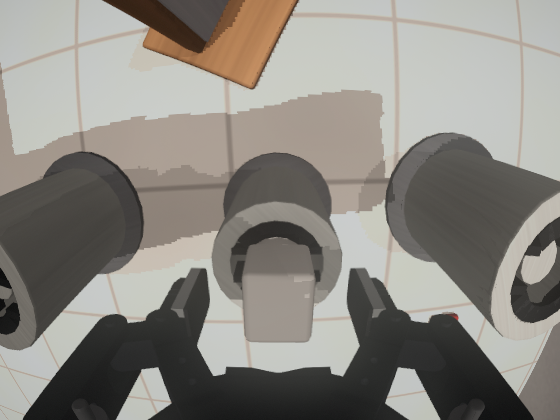

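The fingers are clear and the cap stands upright in the mouth. I'm retreating straight up and checking.

carry_out(plan=[{"x": 0,"y": 0,"z": -0.005,"ax": 0,"ay": 0,"az": 0,"hand": 0.8},{"x": 0,"y": 0,"z": -0.015,"ax": 0,"ay": 0,"az": 0,"hand": 0.8},{"x": 0,"y": 0,"z": -0.035,"ax": 0,"ay": 0,"az": 0,"hand": 0.8},{"x": 0,"y": 0,"z": -0.06,"ax": 0,"ay": 0,"az": 0,"hand": 0.8},{"x": 0,"y": 0,"z": -0.085,"ax": 0,"ay": 0,"az": 0,"hand": 0.8},{"x": 0,"y": 0,"z": -0.105,"ax": 0,"ay": 0,"az": 0,"hand": 0.8},{"x": 0,"y": 0,"z": -0.12,"ax": 0,"ay": 0,"az": 0,"hand": 0.8},{"x": 0,"y": -0.01,"z": -0.12,"ax": 0,"ay": 0,"az": 0,"hand": 0.8},{"x": 0,"y": -0.02,"z": -0.12,"ax": 0,"ay": 0,"az": 0,"hand": 0.8},{"x": 0,"y": -0.02,"z": -0.12,"ax": 0,"ay": 0,"az": 0,"hand": 0.8}])

```text
clock: 14.32
tcp_pos: [0.5539, 0.1792, 0.2423]
orientation: [-0.001, 1.0, -0.017, -0.0]
wrist_force: [0.0, -1.0, -0.2]
finger_gap: 0.0683
```

```bash
python3 st.py
python3 - <<'E'
from h import *
import pickle
m=viewer.camera_model('wrist'); im=viewer.read_camera('wrist')[:,:,::-1]; pickle.dump(m,open('m10.pkl','wb'))
cv2.imwrite('pics/w10.png',im)
s=viewer.read_camera('scene')[:,:,::-1]
cv2.imwrite('pics/s10.png',s)
p=proj(m,[.552,.158,.154],True); print(p)
u,v=int(p[0]),int(p[1])
cv2.imwrite('pics/w10c.png',cv2.convertScaleAbs(cv2.resize(im[v-50:v+50,u-50:u+50],None,fx=6,fy=6,interpolation=cv2.INTER_CUBIC),alpha=1.3))
E
```

```text
14.3167 [0.5539 0.1792 0.2423] q [0.1738 0.325  0.0894 1.3357 0.0026 1.7777] F [ 0.0271 -1.0226 -0.2088] T [-0.0037 -0.0067  0.0422] gap 0.06834562975093449
yaw -0.033112385701316624 zaxis [-0.0009  0.0025 -1.    ]
[276.66458499 244.59408582]
```

View pics/w10c.png

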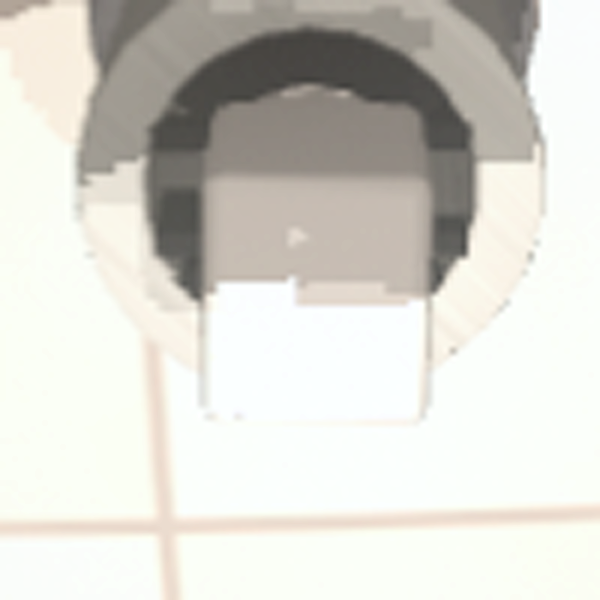

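View pics/s10.png

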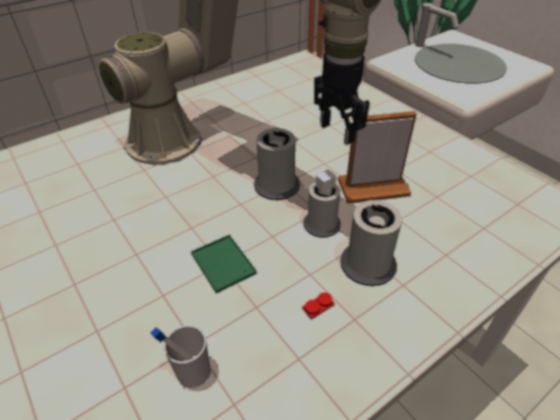

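The cap stands upright in the smallest dispenser with its long side along world y, and both slots (crop left and right, rows 180–190) are empty. The tray is empty and the cup, case and mirror have not moved. I'm checking the size and height of the cap's top face.

Run:
```python
from h import *
import pickle
m=pickle.load(open('m10.pkl','rb')); u0,v0=276-50,244-50
for z in (.148,.154,.160):
    P=np.array([atz(m,u0+(u+.5)/6-.5,v0+(v+.5)/6-.5,z,True) for u,v in [(204,176),(432,176),(430,420),(203,420)]])
    d=P[1]-P[0]; print(z,P.mean(0),[np.linalg.norm(P[(i+1)%4]-P[i])*1000 for i in range(4)],np.arctan2(d[1],d[0]),np.arctan2(*(P[2]-P[1])[[1,0]]))
s=cv2.imread('pics/s10.png'); sm=viewer.camera_model('scene')
print(proj(sm,[.552,.158,.154]),proj(sm,[.552,.158,.110]))
cv2.imwrite('pics/s10c.png',cv2.resize(s[150:250,270:390],None,fx=6,fy=6,interpolation=cv2.INTER_CUBIC))
```

```text
0.148 [0.55335311 0.15597046 0.148     ] [np.float64(29.675997736918212), np.float64(35.60328370596374), np.float64(31.08565547019309), np.float64(35.60016319095007)] -0.03357416277690852 -1.5889967068673472
0.154 [0.55342014 0.1585958  0.154     ] [np.float64(28.9293381141388), np.float64(34.70749126733123), np.float64(30.30352831163927), np.float64(34.70444926568662)] -0.03357416277690801 -1.5889967068673454
0.16 [0.55348717 0.16122114 0.16      ] [np.float64(28.18267849135928), np.float64(33.81169882869877), np.float64(29.521401153085343), np.float64(33.80873534042328)] -0.03357416277690957 -1.5889967068673467
[325.26356281 173.95346249] [324.07803219 189.17090228]
```

View pics/s10c.png

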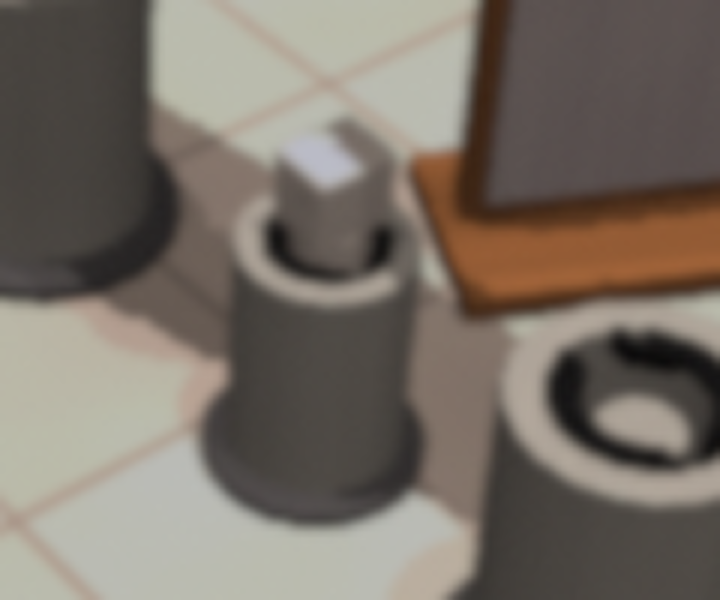

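At z = 0.154, which is the locked height, the cap-top centre falls on the dispenser axis. Its yaw is a quarter turn from the slots. I'm handing in.

Run:
```python
from workcell import env,status
print(status.get_state()['clock']); print(env.hand_in())
```

```text
14.4167
the job is handed in; nothing more can be done
None
```

I took the white cap out of the tray and locked it onto the smallest dispenser, then handed the job in at 14.4 s; `env.hand_in()` reports no verdict.

**How it went:** I lined the lugs up with the ring slots by camera, so no turning search on the ring was needed. I pushed the cap in to about 21–22 mm, twisted it 1.57 rad clockwise and let the spring lift it to 16 mm. While the cap was still gripped, a 7 N upward pull did not lift it further. I then opened the gripper and backed off straight up.

**Last checks:**
- **Locked pose:** the cap stands upright on the dispenser axis. Its yaw is within about 0.02 rad of a quarter turn from the slots. Its top fits the expected locked height of 154 mm.
- **Forces:** the readings I took between moves reached at most about 14 N on the wrist, with about 3.5 N of side force.
- **Other items:** the tray is empty, and the cup, lens case and mirror look unmoved in the scene picture.

**Disagreements:** an early slanted view put the slots at +0.08 rad, but the close view from above gave -0.035 rad. I used -0.035 rad, and the cap entered without side load. The spring force read about 1 N below the given model, so the true depth could be about 1 mm less than the tool height suggests.

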